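Clear the tuner lid and hold it open

TASK

With the scraper block, push all four brass offcuts off the closed tuner lid into the catch tray standing beside it (never touch the offcuts with the fingers), then stand the scraper upright on the open desk. Then lift the spring-closed lid by its bail handle and hold it open at 60 degrees so that I can work inside: finish still holding it there, without letting go. Leave the speaker, heatsink, plug and fuse cap where they are.

Things in the scene. Friction and masses are not known exactly. Their poses are not given: they have to be found in the camera images.
- tuner: Grey antenna tuner case fixed to the desk, an open-topped box 160 (x) x 180 (y) x 70 mm high. Origin: centre of its underside; its x axis points from the front (knobs, bail handle) to the rear (hinge), z up. The dark steel lid covers it: 160 (x) x 200 (y) x 6 mm, centred over the case, flat top 76 mm above the desk when closed.
- lid (a joint): Lid angle in rad: 0 shut (as at the start), grows as the front edge rises, 1.047 = 60 degrees, stop at 1.4. Weight and a spring always pull it shut: about 2 to 5 N at the handle is needed to hold it up.
- lid_hinge (a point): Point on the lid's hinge axis, 73 mm above the desk, midway along the rear edge (80 mm behind the case's centre). The axis runs along the case's y axis.
- lid_bar (a point): Middle of the grip bar of the lid's steel bail handle: a round bar of 12 mm diameter, parallel to the hinge axis, about 98 mm free between its two side arms, 55 mm clear ahead of the lid's front edge (bar centre to edge), 215 mm from the hinge axis, level with the middle of the lid's thickness (73 mm up when shut). Pinched front-to-rear from above it can turn between the fingers as the lid rises. It moves with the lid.
- tray: Open aluminium catch tray fixed against one of the two sides (left or right) of the case, same yaw as the case: 150 (x) x 120 (y) x 30 mm high, walls and floor 4 to 5 mm. Origin: centre of its underside, 152 mm to the +y or the -y side of the case's centre. The lid's side edge overhangs its near wall, so what is pushed off that edge falls in.
- scraper_mid (a point): Scraper block standing upright on the desk, 160 g: a rubber foot 120 x 24 x 12 mm high below a wooden grip 90 x 22 x 58 mm; 70 mm high in all. The point is its centre, 35 mm above its bottom face; x along its 120 mm length, y across its 22 to 24 mm thickness, z up.
- scraper: The same scraper block; origin at the centre of its bottom face, same axes.
- chip0_mid (a point): One of four loose L-shaped brass offcuts, 16 x 13 x 8 mm, 12 g, lying on the lid within 60 mm of its middle. The point is at its half height (4 mm up).
- chip1_mid (a point): One of four loose L-shaped brass offcuts, 16 x 13 x 8 mm, 12 g, lying on the lid within 60 mm of its middle. The point is at its half height (4 mm up).
- chip2_mid (a point): One of four loose L-shaped brass offcuts, 16 x 13 x 8 mm, 12 g, lying on the lid within 60 mm of its middle. The point is at its half height (4 mm up).
- chip3_mid (a point): One of four loose L-shaped brass offcuts, 16 x 13 x 8 mm, 12 g, lying on the lid within 60 mm of its middle. The point is at its half height (4 mm up).
- speaker: Cream speaker cube of 75 mm, loose, 450 g, standing on the side of the case opposite the tray, about 14 mm from the lid's edge, same yaw. Origin: centre of its underside. Leave alone.
- heatsink: Loose finned aluminium heatsink 60 x 50 x 30 mm, origin under its centre. Leave alone.
- phone_plug: Loose chrome phone plug lying on the desk, 62 x 14 x 14 mm, origin beside the rear end of its metal pin, on the desk. Leave alone.
- fuse_cap: Loose red fuse cap, 18 mm across, 16 mm high, origin under its centre. Leave alone.
Not all that is in view belongs to the job. Of the things shaped like the scraper, the wooden one is meant.

How it is judged:
By the outcome, as a careful person would: the job done as asked, in the order asked, and still so for the second after the job is handed in, while the arm keeps its last pose, push and grip.
It also fails if it takes over 62 s, if anything falls off the work surface, if the arm or the gripper's body presses on something with over 40 N, if the wrist force passes 120 N, or if a joint passes its speed limit or range.

ROBOT

A 6-joint arm with a two-finger parallel gripper is mounted at the origin on the work surface. World frame = base frame: x ahead of the robot, y to its left, z up, the work surface at z = 0. Lengths are in m, angles in rad, forces in N, time in s.
With the tool pointing down it reaches from about 0.375 to 0.75 m from the base axis. Payload 9 kg.
Tool frame: the origin (TCP) lies on the front face of the gripper's body, between the roots of the fingers; the fingertips stand manip.tips_ahead ahead of it and the grasp point (between the pads) lies 54 mm ahead of it (manip.tips_ahead is the distance from the TCP to the fingertips, in m); z points along the fingers, y is the direction in which the jaws open and shut (so a half turn about z gives the same grasp; the last joint's range is limited). The gripper opens to 85 mm and grips with 20 to 120 N. Pads are 22 mm wide; open, the fingers measure 114 mm over their backs; the gripper's body (76 mm by 85 mm) begins 54 mm behind the grasp point. The pads swing forward as they close: fully open they stand 13 mm farther back than shut.
Start: joints at [-1.562, 0.104, 0.097, 1.564, 0, 1.353], TCP at [0.135, -0.585, 0.304] pointing down, gripper open.
Joint ranges: [-2.99, 2.99], [-0.84, 1.86], [-1.1, 1.16], [-1.84, 2.11], [-1.51, 1.56], [-3.14, 3.14]. Speed limits (rad/s): [2.22, 2.22, 2.57, 3.14, 3.14, 3.14].

INTERFACE

Orientations are given as a unit quaternion [x, y, z, w].
In Python, from cell import manip gives the robot as it stands. The module is installed in compiled form; this text tells all that it offers.
- The arm moves only by the tool jog_arm, never from a script. Its argument "series" is a list that holds one entry, the list of rows, each a list of 6 numbers: the shift along the world's x, y, z in cm, then the turn, a rotation vector about the world's x, y, z in degrees. In form: [[[tx, ty, tz, ax, ay, az], ...]]. A call has 1 to 10 rows; each row shifts and turns the commanded pose from where the row before left it; what a row does not reach is not made up. A row lasts 1/8 s, in which the tool goes at most 62.5 mm and 10.7 degrees, less where a joint would pass 70% of its speed; a pose out of reach is approached as far as the arm can. A call is refused whole if a number of a shift passes 6.25 or a number of a turn 10.7, either way. A call with a gripper value outside its range is refused whole. "grip" is the opening, from -1 (shut) to 1 (fully open), set as the call begins (left out, the last holds). The fingers move at their own pace and stop on an object; "force" is the grip in N (left out, the last holds). Time passes only in rows, so rows that do not move let the fingers close. It gives the time, the measured TCP pose, the force and the opening at its end, in the units of the state.
- manip.sense(): the state, without advancing time (a new reading comes with each control period).
- manip.capture(name): name is "side" or "top" or "wrist"; returns (picture, depth): 480x640x3 uint8, red, green, blue; 480x640 float32, m along the optical axis (not along the pixel's ray), 0 where there is no reading.
- manip.camera_info(name): a dict with "camera_matrix" (3x3 intrinsics, pixels), "rvec" (rotation vector, rad) and "tvec" (3), from world to camera coordinates, as OpenCV has them. Camera axes: x right, y down, z forward; pixel columns grow to the right and rows downward; lengths in m; the calibration is good to about 2 mm. A picture is of the moment at which its call begins: read the wrist's pose just before it. camera_info takes no time and is no camera call; for the wrist camera it gives the pose at the moment of the call.
- manip.job_done(): hands the job in, once; it reports no verdict.
Trained networks look in the newest picture that a camera, given by its name, has taken for a name from the list of things; names that differ only in an ending like _2 or _b are one class to them, and where a whole thing is asked for, a point or a joint stands for the part that bears it (a point fixed in the world has none). Each returns a list of dicts, best first, with "p" (0 to 1); they miss things now and then, are a little off and sometimes report something else, mostly with a low value. They report only what shows in the picture. A call takes as long as a camera call. They do not tell look-alikes from the thing itself.
- manip.silhouettes(camera, query): "region" (480x640 bool, what is visible of it) and "uv" ([column, row] in pixels, amid what is visible of it).
The state is a dict: "clock": time; "qpos": joint angles; "joint_velocities": joint speeds; "tau": joint torques, N m; "tool_pos": TCP position; "tool_rot": TCP orientation; "contact_force": force on the tool from outside, world axes, zero at the start; "ft_torque": the same for the moment, N m; "finger_gap": opening from 0.0 (shut) to 1.0 (fully open).
Only numpy, scipy, OpenCV 4.12 (cv2) and the standard library are available. Lean on these libraries where they do the work, as an engineer would, in place of code of your own. Each camera call takes 0.05 s, during which the arm holds its last target.

## Working session

There is one attempt and no reset: what is moved stays moved. The work goes in short steps, Python scripts to look and compute and a tool call to move; the robot and the scene stay as the last step left them, time stands still between calls to the robot, and variables do not carry over. Pictures are saved under pics/ and viewed, and the job is handed in when it is done.

Besides the shell and the picture viewer there is one more tool, called after "Call:" as name(argument=value, ...) on one line, values as JSON. jog_arm: Moves the arm, as the interface text tells. Its arguments: {"type":"object","properties":{"series":{"type":"array","items":{"type":"array","items":{"type":"array","items":{"type":"number"}}}},"grip":{"type":"number"},"force":{"type":"number"}},"required":["series"]}

```bash
mkdir -p pics
cat > h.py <<'E'
import numpy as np,cv2
from cell import manip
from scipy.spatial.transform import Rotation as R
def cap(n,f=None):
    ci=manip.camera_info(n); im,d=manip.capture(n)
    if f: cv2.imwrite('pics/'+f,im[:,:,::-1])
    np.savez('last_'+n+'.npz',im=im,d=d,K=ci['camera_matrix'],r=ci['rvec'],t=ci['tvec'])
    return im,d,ci
def cloud(d,ci):
    K=np.array(ci['camera_matrix']);v,u=np.mgrid[:480,:640]
    P=np.stack([(u-K[0,2])/K[0,0]*d,(v-K[1,2])/K[1,1]*d,d],-1)
    Rm=R.from_rotvec(np.ravel(ci['rvec'])).as_matrix()
    return (P-np.ravel(ci['tvec']))@Rm
def proj(p,ci):
    return cv2.projectPoints(np.array(p,float).reshape(-1,3),np.array(ci['rvec'],float),np.array(ci['tvec'],float),np.array(ci['camera_matrix'],float),None)[0][:,0]
E
python3 - <<'E'
from h import *
print(manip.sense(),manip.tips_ahead)
for n in('top','side'):
    im,d,ci=cap(n,n+'0.png');P=cloud(d,ci)
    print(n,ci)
    for q in ['tuner','lid','tray','scraper','chip0_mid','speaker','heatsink','phone_plug','fuse_cap','lid_bar']:
        for s in manip.silhouettes(n,q)[:5]:
            m=s['region']&(d>0); 
            if m.sum(): print(q,round(s['p'],2),np.round(s['uv']),m.sum(),np.median(P[m],0).round(3),P[m].min(0).round(3),P[m].max(0).round(3))
E
```

```text
{'clock': 0.0, 'qpos': array([-1.56174822e+00,  1.04671166e-01,  9.64408183e-02,  1.56389046e+00,
       -1.62967474e-05,  1.35308126e+00]), 'joint_velocities': array([ 8.26510202e-05,  1.74158201e-03, -4.69390015e-05, -2.05817070e-03,
        8.51152371e-04, -1.39338358e-04]), 'tau': array([-1.21361139e-03, -5.56931019e+01,  5.03648508e+01,  1.69388100e-02,
       -2.46922491e-04, -1.20771131e-05]), 'tool_pos': array([ 0.13488931, -0.58438958,  0.30312307]), 'tool_rot': array([ 9.93578973e-01,  1.13138793e-01,  6.08645566e-05, -6.59488422e-04]), 'contact_force': array([-0.32467202,  0.5754427 , -0.32604958]), 'ft_torque': array([ 0.01294303, -0.05552784,  0.01364563]), 'finger_gap': 1.0010112481536277} 0.0726
top {'camera_matrix': array([[526.81341668,   0.        , 319.53713055],
       [  0.        , 526.81341668, 240.46570268],
       [  0.        ,   0.        ,   1.        ]]), 'rvec': array([ 2.12005432, -2.10972718,  0.20331056]), 'tvec': array([-0.00762218,  0.57063959,  1.20181351])}
tuner 0.89 [370. 226.] 6448 [ 0.598 -0.122  0.076] [ 0.46  -0.242 -0.006] [ 0.738 -0.008  0
[... 1378 characters left out ...]
271  0.007] [ 0.48  -0.353 -0.   ] [ 0.673 -0.197  0.034]
scraper 0.9 [268. 201.] 612 [0.516 0.295 0.044] [ 0.475  0.26  -0.002] [0.586 0.477 0.074]
scraper 0.63 [244. 187.] 548 [0.468 0.428 0.04 ] [ 0.42   0.326 -0.   ] [0.541 0.652 0.074]
scraper 0.59 [278. 227.] 905 [0.513 0.144 0.038] [0.456 0.135 0.   ] [0.575 0.289 0.074]
speaker 0.6 [340. 233.] 494 [0.648 0.013 0.076] [ 0.607 -0.026 -0.001] [0.753 0.197 0.079]
heatsink 0.63 [332. 209.] 275 [0.703 0.249 0.022] [0.67  0.22  0.001] [0.763 0.333 0.034]
lid_bar 0.71 [348. 263.] 3773 [ 0.6   -0.145  0.078] [ 0.461 -0.245  0.001] [ 0.742 -0.013  0.087]
lid_bar 0.7 [266. 200.] 625 [0.515 0.296 0.043] [ 0.471  0.162 -0.   ] [0.574 0.493 0.074]
```

View pics/top0.png

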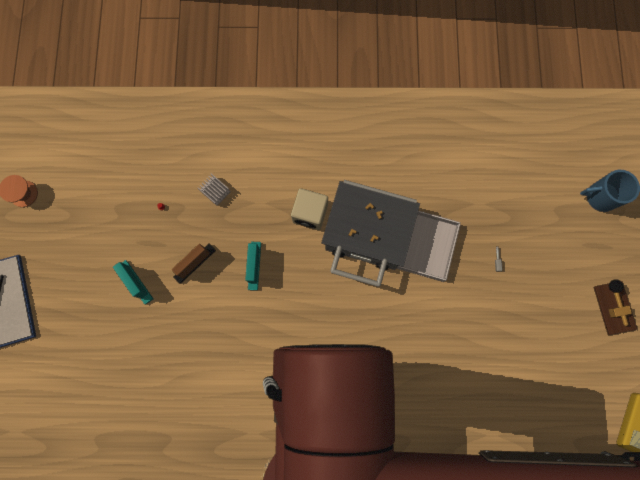

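View pics/side0.png

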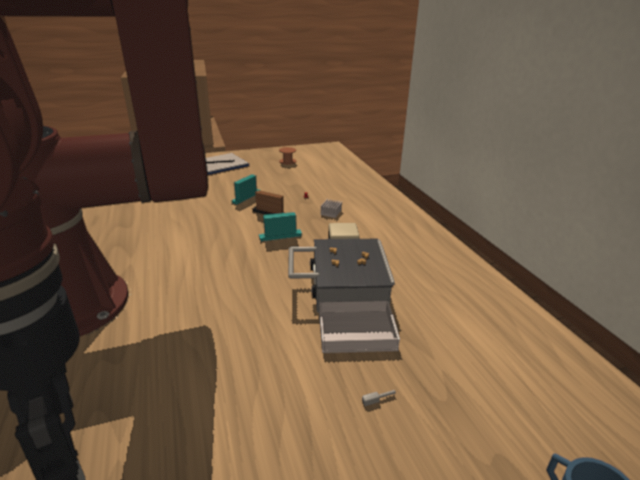

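Run:
```python
import cv2,numpy as np
a=cv2.imread('pics/top0.png');b=cv2.imread('pics/side0.png')
cv2.imwrite('pics/c1.png',cv2.resize(a[180:310,90:290],(800,520),interpolation=cv2.INTER_CUBIC))
cv2.imwrite('pics/c2.png',cv2.resize(b[160:280,220:400],(800,533),interpolation=cv2.INTER_CUBIC))
cv2.imwrite('pics/c3.png',cv2.resize(a[150:310,290:490],(750,600),interpolation=cv2.INTER_CUBIC))
```

```text
(no output)
```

View pics/c1.png

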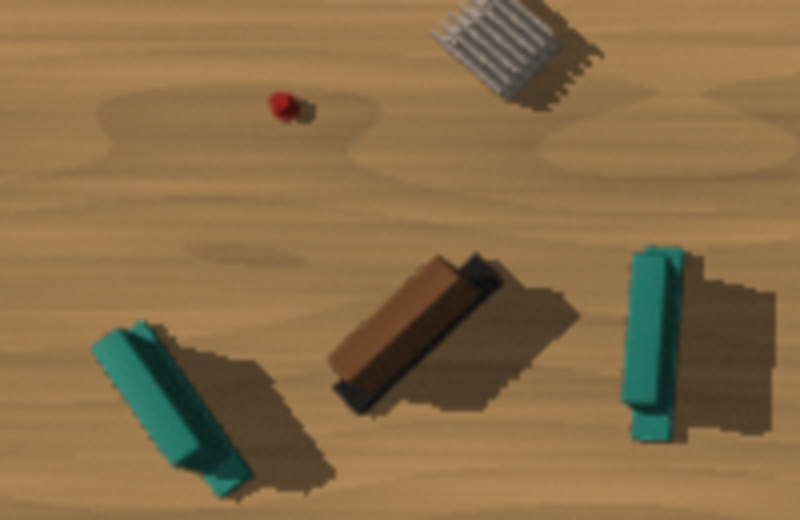

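View pics/c2.png

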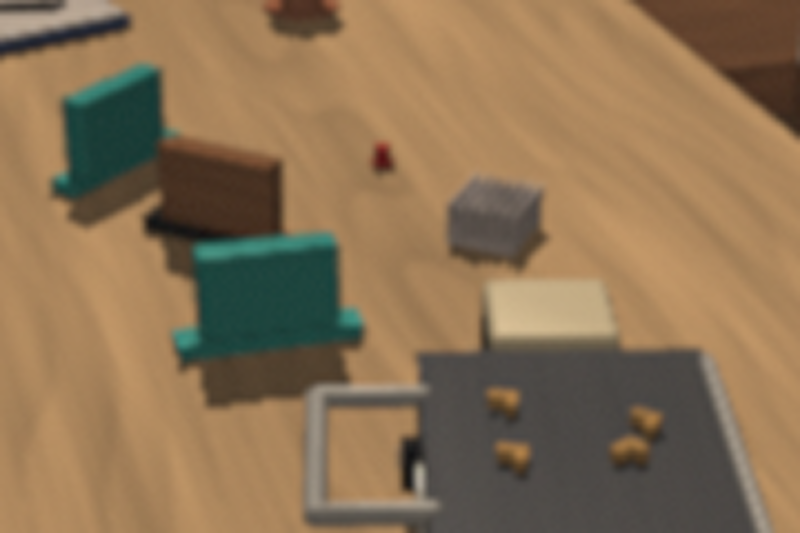

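View pics/c3.png

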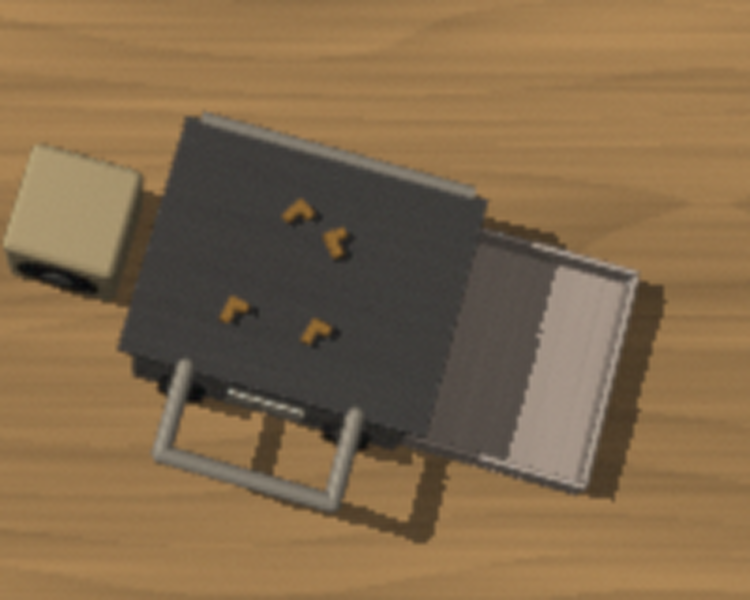

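The shapes like the scraper are teal at (132,280), brown wood on a black foot at (193,262), and teal at (254,266). The close crop shows the middle one is wood, so that is the scraper. There are four chips on the lid, the tray is on the right, and the speaker is on the left. Next I'll measure them.

```bash
cat > meas.py <<'E'
from h import *
def load(n):
    z=np.load(f'last_{n}.npz');ci=dict(camera_matrix=z['K'],rvec=z['r'],tvec=z['t']);return z['im'],z['d'],ci
def rect(p2):
    c,s,a=cv2.minAreaRect((p2*1000).astype(np.float32)); return np.round(c,1),np.round(s,1),round(a,2)
E
python3 - <<'E'
from meas import *
im,d,ci=load('top');P=cloud(d,ci);z=P[...,2]
f=im.astype(float);r,g,b=f[...,0],f[...,1],f[...,2]
grey=(abs(r-b)<14)
v,u=np.mgrid[:480,:640]
lid=(abs(z-.076)<.006)&grey&(r<80)&(u>300)&(u<430)&(v>170)&(v<280)
n,l,s,c=cv2.connectedComponentsWithStats(cv2.morphologyEx(lid.astype(np.uint8),cv2.MORPH_OPEN,np.ones((3,3))))
k=1+np.argmax(s[1:,4]);print('lid',rect(P[l==k][:,:2]),z[l==k].mean())
bar=(abs(z-.077)<.012)&grey&(r>90)&(u>325)&(u<395)&(v>240)&(v<295)
print('bail',rect(P[bar][:,:2]),bar.sum())
sc=(abs(z-.07)<.006)&(u>165)&(u<220)&(v>235)&(v<290)
print('scraper top',rect(P[sc][:,:2]),z[sc].mean(),sc.sum())
sf=(z>.006)&(z<.02)&(u>165)&(u<220)&(v>235)&(v<290)&grey
print('foot',rect(P[sf][:,:2]))
ch=(r-b>60)&(u>325)&(u<415)&(v>185)&(v<262)&(z>.07)
n,l,s,c=cv2.connectedComponentsWithStats(ch.astype(np.uint8))
for i in range(1,n):print('chip',s[i,4],c[i],P[l==i].mean(0).round(4), rect(P[l==i][:,:2]))
for nm,m in (('spk',(abs(z-.075)<.006)&(u>285)&(u<330)&(v>180)&(v<230)&(r>130)),('tray',(abs(z-.03)<.006)&(u>395)&(u<465)&(v>200)&(v<285))): print(nm,rect(P[m][:,:2]),m.sum())
E
```

```text
lid (array([ 609. , -125.7]), array([198.9, 158.4]), 74.08) 0.07573286342231304
bail (array([ 520.7, -150.7]), array([0., 0.]), 0.0) 1
scraper top (array([522.2, 303.7]), array([23.6, 88.5]), 44.73) 0.06944900318103495 351
foot (array([521. , 302.5]), array([ 21.6, 116.8]), 44.74)
chip 1 [385. 186.] [ 0.3237 -0.0128  1.2904] (array([323.7, -12.8]), array([0., 0.]), 0.0)
chip 1 [326. 195.] [ 0.6795 -0.0199  0.0701] (array([679.5, -19.9]), array([0., 0.]), 0.0)
chip 24 [369.04166667 205.75      ] [ 0.6494 -0.1216  0.0842] (array([ 648.4, -120.7]), array([10.7, 15.3]), 32.12)
chip 23 [378.7826087  213.91304348] [ 0.6295 -0.1443  0.0847] (array([ 629.2, -143.8]), array([ 9.2, 14.3]), 76.8)
chip 25 [351.72 231.68] [ 0.5864 -0.0803  0.0845] (array([586.6, -79.3]), array([10.2, 16.1]), 32.77)
chip 23 [373.82608696 237.43478261] [ 0.5732 -0.132   0.0829] (array([ 573.8, -130.7]), array([10.1, 16.3]), 23.93)
spk (array([653.4,  22.2]), array([70.9, 73.3]), 73.95) 833
tray (array([ 568. , -272.6]), array([118.5, 151.5]), 73.38) 293
```

Yaw of the case is -15.9°, and lid, tray, hinge and bar all agree with the given sizes. The scraper's jaw axis should be at about 44.7°, so I turn +121.7° on the way.

Call:
jog_arm(series=[[[4,4.2,0,0,0,7.2],[4,4.2,0,0,0,7.2],[4,4.2,0,0,0,7.2],[4,4.2,0,0,0,7.2],[4,4.2,0,0,0,7.2],[4,4.2,0,0,0,7.2],[4,4.2,0,0,0,7.2],[4,4.2,0,0,0,7.2]]], grip=1, force=50)

```text
clock: 2.1
tool_pos: [0.456, -0.2471, 0.3042]
tool_rot: [0.815, 0.579, 0.0, 0.0]
contact_force: [0.4, -0.6, -0.2]
finger_gap: 1.001
```

Call:
jog_arm(series=[[[0.8,6.1,0,0,0,7.2],[0.8,6.1,0,0,0,7.2],[0.8,6.1,0,0,0,7.2],[0.8,6.1,0,0,0,7.2],[0.8,6.1,0,0,0,7.2],[0.8,6.1,0,0,0,7.2],[0.8,6.1,0,0,0,7.2],[0.8,6.1,-2,0,0,7.2],[0.3,3.4,-3,0,0,6.5]]])

```text
clock: 3.22
tool_pos: [0.5219, 0.2742, 0.2549]
tool_rot: [0.382, 0.924, 0.001, 0.001]
contact_force: [0.0, 0.1, 0.2]
finger_gap: 0.999
```

Run:
```python
from meas import *
s=manip.sense();print(s['clock'],s['tool_pos'],s['tool_rot'],s['qpos'].round(3),s['contact_force'])
im,d,ci=cap('wrist','w1.png');P=cloud(d,ci);z=P[...,2]
A=R.from_quat(s['tool_rot']).as_matrix();print('jaw',np.degrees(np.arctan2(A[1,1],A[0,1])))
for q in manip.silhouettes('wrist','scraper'):
    m=q['region']&(d>0); t=m&(abs(z-.07)<.006);print(q['p'],q['uv'],rect(P[t][:,:2]) if t.sum()>5 else '',t.sum(),np.median(z[t]))
```

```text
3.225 [0.52194123 0.27415864 0.2548883 ] [3.82382047e-01 9.24003520e-01 8.36774422e-04 8.74424232e-04] [ 0.262  0.065 -0.033  1.471  0.     1.047] [0.02829435 0.12368445 0.22395006]
jaw 45.03740647211205
0.95 [349.6, 186.6] (array([522.4, 304.5]), array([22.1, 89.5]), 45.09) 3887 0.06946414275441606
0.91 [224.4, 306.9] (array([517.9, 156.9]), array([23., 90.]), 87.92) 2352 0.06923091612139776
0.69 [460.2, 11.2] (array([495., 448.]), array([56.8,  6.5]), 44.47) 729 0.06855558890450741
```

View pics/w1.png

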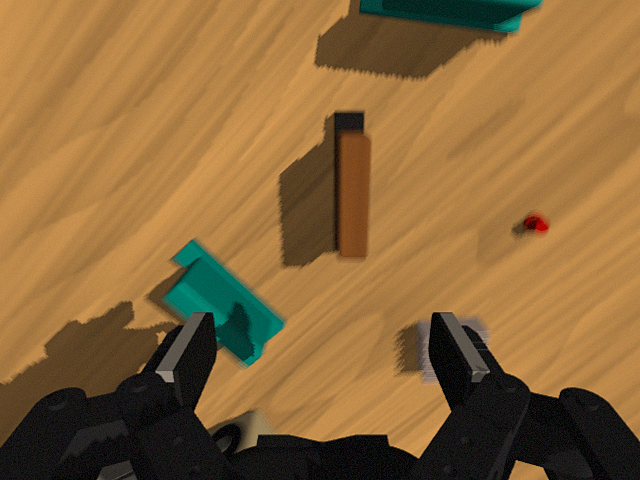

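The wrist view shows the wooden scraper at (350,187), aligned with the jaws. It sits at (0.5224, 0.3045), so I shift +3 cm in y, then go down.

Call:
jog_arm(series=[[[0.05,3.05,0,0,0,0],[0,0,-5,0,0,0],[0,0,-5,0,0,0],[0,0,-3,0,0,0],[0,0,-2.5,0,0,0],[0,0,0,0,0,0]]])

```text
clock: 4.08
tool_pos: [0.5212, 0.3008, 0.0982]
tool_rot: [0.386, 0.923, -0.001, -0.001]
contact_force: [-0.3, -0.1, 1.1]
finger_gap: 0.995
```

Call:
jog_arm(series=[[[0,0,0,0,0,0],[0,0,0,0,0,0],[0,0,0,0,0,0],[0,0,0,0,0,0],[0,0,0,0,0,0],[0,0,0,0,0,0]]], grip=-1, force=50)

```text
clock: 4.82
tool_pos: [0.5225, 0.3019, 0.1003]
tool_rot: [0.385, 0.923, 0.0, 0.0]
contact_force: [-1.1, -0.1, 5.5]
finger_gap: 0.253
```

Call:
jog_arm(series=[[[0,0,3,0,0,0],[0,0,5,0,0,0],[0,0,5,0,0,0],[0,0,2,0,0,0],[1.5,-5.1,0,0,0,4.2],[1.5,-5.1,0,0,0,4.2],[1.5,-5.1,0,0,0,4.2],[1.5,-5.1,0,0,0,4.2],[1.5,-5.1,0,0,0,4.2],[1.5,-5.1,0,0,0,4.2]]])

```text
clock: 6.08
tool_pos: [0.6119, -0.0058, 0.2478]
tool_rot: [0.173, 0.985, 0.0, -0.001]
contact_force: [0.7, -0.5, -2.2]
finger_gap: 0.249
```

Call:
jog_arm(series=[[[1.5,-5.0,0,0,0,4.2],[0,0,0,0,0,0],[0,0,0,0,0,0]]])

```text
clock: 6.45
tool_pos: [0.6266, -0.054, 0.2481]
tool_rot: [0.139, 0.99, 0.0, -0.001]
contact_force: [-0.8, 0.0, -1.9]
finger_gap: 0.253
```

Run:
```python
from meas import *
s=manip.sense();print(s['clock'],s['tool_pos'],s['tool_rot'],s['qpos'].round(3),s['contact_force'],s['finger_gap'])
A=R.from_quat(s['tool_rot']).as_matrix();print('jaw',np.degrees(np.arctan2(A[1,1],A[0,1])))
im,d,ci=cap('wrist','w2.png');P=cloud(d,ci);z=P[...,2]
f=im.astype(float);r,b=f[...,0],f[...,2]
ch=(r-b>50)&(abs(z-.08)<.012)
n,l,st,c=cv2.connectedComponentsWithStats(ch.astype(np.uint8))
for i in range(1,n):
    if st[i,4]>40:print('chip',st[i,4],c[i],P[l==i].mean(0).round(4), rect(P[l==i][:,:2]))
cap('side','s2.png')
```

```text
6.45 [ 0.62664566 -0.05400953  0.2481436 ] [ 1.38785312e-01  9.90321767e-01  3.80681209e-04 -1.13554955e-03] [-0.294  0.191  0.091  1.473  0.    -0.015] [-0.84093137  0.03823565 -1.86764621] 0.2533001714974327
jaw 74.04483166146339
chip 435 [264.41149425 196.51034483] [ 0.5868 -0.0805  0.0825] (array([586.1, -82.6]), array([14.7, 19. ]), 65.56)
chip 471 [182.29087049 197.42038217] [ 0.573  -0.1311  0.0825] (array([ 572. , -133.9]), array([15.6, 19.6]), 59.87)
chip 10429 [434.80410394 239.50963659] [0.6493 0.0204 0.0743] (array([652.1,  20.3]), array([72.7, 73.4]), 74.2)
chip 410 [196.90487805 279.90731707] [ 0.6296 -0.1441  0.0823] (array([ 631.2, -148.8]), array([18.2, 19.2]), 18.81)
chip 365 [237.36986301 296.94246575] [ 0.6495 -0.1218  0.0825] (array([ 650.1, -123.5]), array([13.8, 21.6]), 43.44)
```

View pics/w2.png

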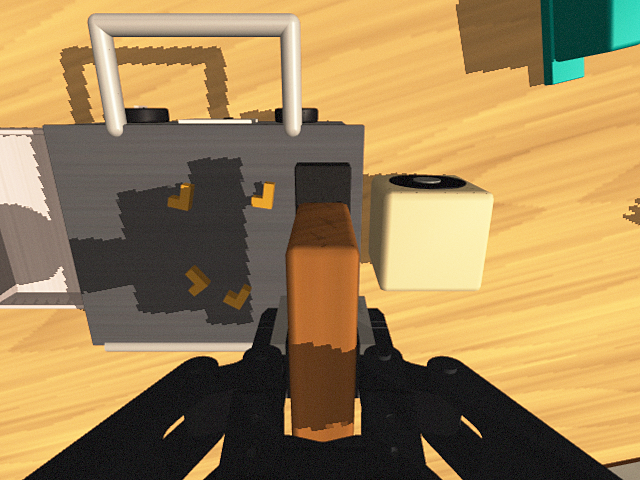

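View pics/s2.png

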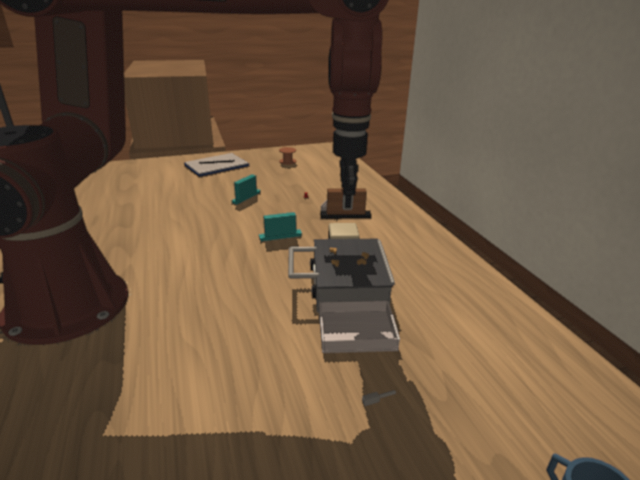

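All four chips are where expected and clear of the foot. The foot is to the right of chip (264,197). Now I lower it slowly onto the lid.

Call:
jog_arm(series=[[[0.4,-0.1,-3.5,0,0,0],[0,0,-2.5,0,0,0],[0,0,-0.6,0,0,0],[0,0,0,0,0,0]]])

```text
clock: 7.05
tool_pos: [0.6311, -0.0545, 0.184]
tool_rot: [0.138, 0.99, 0.0, 0.0]
contact_force: [-0.6, -0.4, -1.7]
finger_gap: 0.251
```

Run:
```python
from meas import *
s=manip.sense();print(s['clock'],s['tool_pos'],s['contact_force'])
im,d,ci=cap('side','s3.png')
cv2.imwrite('pics/s3c.png',cv2.resize(im[190:310,270:430,::-1],(800,600),interpolation=cv2.INTER_CUBIC))
```

```text
7.05 [ 0.63108219 -0.054524    0.18400532] [-0.55529288 -0.36234283 -1.74424488]
```

View pics/s3c.png

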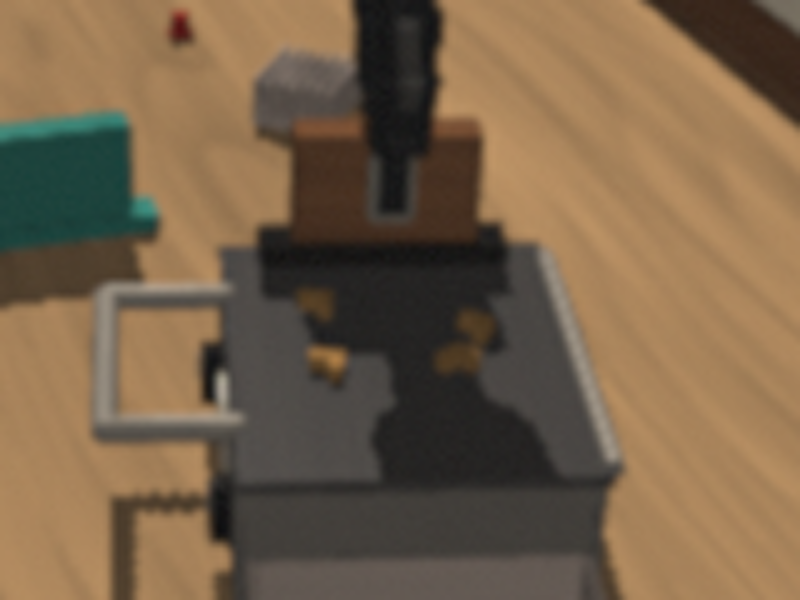

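Call:
jog_arm(series=[[[0,0,-0.3,0,0,0],[0,0,-0.1,0,0,0],[0,0,0,0,0,0]]])

```text
clock: 7.48
tool_pos: [0.6312, -0.0553, 0.1798]
tool_rot: [0.138, 0.99, 0.0, 0.0]
contact_force: [0.1, 0.5, -2.0]
finger_gap: 0.247
```

Call:
jog_arm(series=[[[0,0,-0.15,0,0,0],[0,0,0,0,0,0]]])

```text
clock: 7.72
tool_pos: [0.6311, -0.0552, 0.178]
tool_rot: [0.138, 0.99, 0.0, -0.0]
contact_force: [-0.2, 0.3, -2.5]
finger_gap: 0.25
```

Call:
jog_arm(series=[[[0,0,-0.15,0,0,0],[0,0,0,0,0,0]]])

```text
clock: 7.98
tool_pos: [0.6311, -0.0552, 0.1765]
tool_rot: [0.138, 0.99, 0.0, -0.0]
contact_force: [0.2, -0.2, -1.6]
finger_gap: 0.248
```

Call:
jog_arm(series=[[[0,0,-0.1,0,0,0],[0,0,0,0,0,0]]])

```text
clock: 8.22
tool_pos: [0.6312, -0.0552, 0.1764]
tool_rot: [0.138, 0.99, -0.0, 0.0]
contact_force: [-3.0, 0.5, 4.7]
finger_gap: 0.25
```

Contact is felt at z=0.1764. I back off 1 mm and push along case -y, 17.4 cm.

Call:
jog_arm(series=[[[0,0,0.1,0,0,0],[-0.27,-0.96,0,0,0,0],[-0.41,-1.44,0,0,0,0],[-0.41,-1.44,0,0,0,0],[-0.41,-1.44,0,0,0,0],[-0.41,-1.44,0,0,0,0],[-0.41,-1.44,0,0,0,0],[-0.41,-1.44,0,0,0,0]]])

```text
clock: 9.22
tool_pos: [0.6035, -0.1522, 0.1766]
tool_rot: [0.138, 0.99, 0.0, 0.0]
contact_force: [-0.0, 0.3, -1.0]
finger_gap: 0.249
```

Run:
```python
from meas import *
s=manip.sense();print(s['clock'],s['tool_pos'],s['contact_force'])
im,d,ci=cap('side','s4.png')
cv2.imwrite('pics/s4c.png',cv2.resize(im[210:360,270:430,::-1],(640,600),interpolation=cv2.INTER_CUBIC))
```

```text
9.225 [ 0.6035372  -0.15224649  0.17658006] [-0.01561189  0.26575425 -1.03038382]
```

View pics/s4c.png

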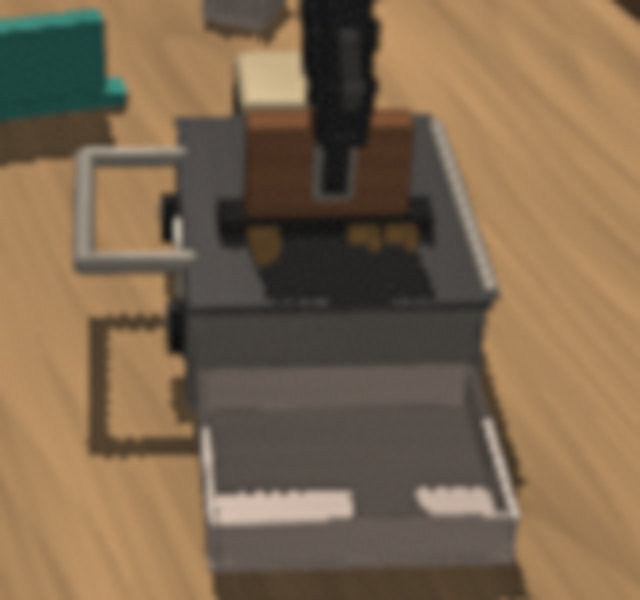

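Call:
jog_arm(series=[[[-0.41,-1.44,0,0,0,0],[-0.41,-1.44,0,0,0,0],[-0.41,-1.44,0,0,0,0],[-0.41,-1.44,0,0,0,0],[-0.41,-1.44,0,0,0,0],[0,0,0,0,0,0],[0,0,0,0,0,0]]])

```text
clock: 10.15
tool_pos: [0.5834, -0.2231, 0.1766]
tool_rot: [0.138, 0.99, 0.0, -0.0]
contact_force: [0.0, -0.4, -1.3]
finger_gap: 0.25
```

Run:
```python
from meas import *
s=manip.sense();print(s['clock'],s['tool_pos'],s['contact_force'])
im,d,ci=cap('side','s5.png')
cv2.imwrite('pics/s5c.png',cv2.resize(im[210:360,270:430,::-1],(640,600),interpolation=cv2.INTER_CUBIC))
```

```text
10.15 [ 0.5833626  -0.22308837  0.17658   ] [ 0.0287039  -0.44139073 -1.30400191]
```

View pics/s5c.png

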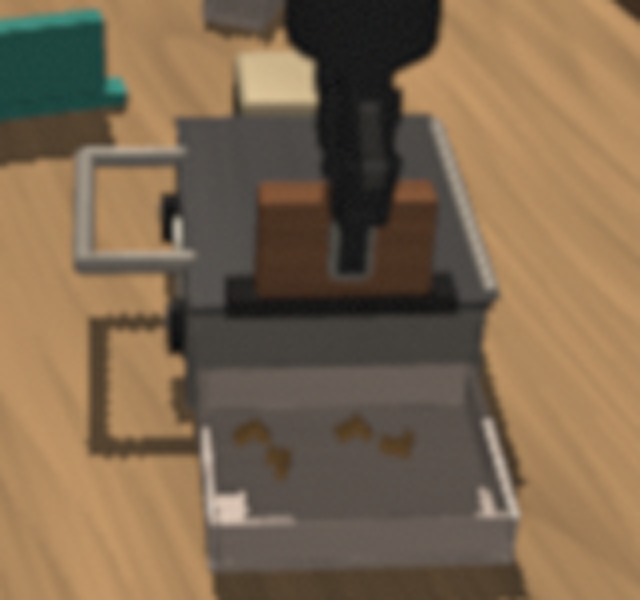

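All four offcuts lie in the tray. Next I set the scraper down on the bare desk at about (0.40, -0.36).

Call:
jog_arm(series=[[[0,0,2.5,0,0,0],[0,0,2.5,0,0,0],[-4.58,-3.4,0,0,0,0],[-4.58,-3.4,0,0,0,0],[-4.58,-3.4,0,0,0,0],[-4.58,-3.4,-2,0,0,0],[0,0,-5,0,0,0],[0,0,-4,0,0,0],[0,0,-1,0,0,0],[0,0,0,0,0,0]]])

```text
clock: 11.45
tool_pos: [0.4005, -0.359, 0.1071]
tool_rot: [0.138, 0.99, 0.0, -0.0]
contact_force: [0.1, 0.5, -1.5]
finger_gap: 0.254
```

Call:
jog_arm(series=[[[0,0,-0.4,0,0,0],[0,0,0,0,0,0]]])

```text
clock: 11.7
tool_pos: [0.4007, -0.3597, 0.1037]
tool_rot: [0.138, 0.99, -0.001, 0.001]
contact_force: [0.3, 1.1, -0.4]
finger_gap: 0.249
```

Call:
jog_arm(series=[[[0,0,-0.12,0,0,0],[0,0,0,0,0,0]]])

```text
clock: 11.95
tool_pos: [0.4002, -0.3593, 0.1016]
tool_rot: [0.138, 0.99, -0.0, 0.0]
contact_force: [-0.6, -0.1, -2.1]
finger_gap: 0.249
```

Call:
jog_arm(series=[[[0,0,-0.1,0,0,0],[0,0,0,0,0,0]]])

```text
clock: 12.2
tool_pos: [0.4002, -0.3593, 0.1004]
tool_rot: [0.138, 0.99, 0.0, 0.0]
contact_force: [0.6, -1.3, -2.4]
finger_gap: 0.255
```

Call:
jog_arm(series=[[[0,0,-0.08,0,0,0],[0,0,0,0,0,0]]])

```text
clock: 12.45
tool_pos: [0.4002, -0.3593, 0.1003]
tool_rot: [0.138, 0.99, -0.0, 0.0]
contact_force: [-1.4, 2.8, 6.3]
finger_gap: 0.253
```

Contact, so I open and rise.

Call:
jog_arm(series=[[[0,0,0,0,0,0],[0,0,0,0,0,0],[0,0,0,0,0,0],[0,0,0,0,0,0],[0,0,3,0,0,0],[0,0,5,0,0,0],[0,0,6,0,0,0]]], grip=1)

```text
clock: 13.32
tool_pos: [0.3997, -0.3587, 0.2402]
tool_rot: [0.138, 0.99, 0.001, -0.001]
contact_force: [0.4, -1.1, 0.3]
finger_gap: 0.999
```

Run:
```python
from meas import *
s=manip.sense();print(s['clock'],s['tool_pos'],s['contact_force'],s['qpos'].round(3))
im,d,ci=cap('wrist','w6.png');P=cloud(d,ci);z=P[...,2]
im2,d2,ci2=cap('top','t6.png')
P=cloud(d2,ci2);z=P[...,2];f=im2.astype(int)
v,u=np.mgrid[:480,:640]
lid=(abs(z-.076)<.006)&(abs(f[...,0]-f[...,2])<14)&(f[...,0]<80)&(u>300)&(u<430)&(v>170)&(v<280)
n,l,st,c=cv2.connectedComponentsWithStats(cv2.morphologyEx(lid.astype(np.uint8),cv2.MORPH_OPEN,np.ones((3,3))))
k=1+np.argmax(st[1:,4]);print('lid',rect(P[l==k][:,:2]))
bar=(abs(z-.075)<.015)&(u>325)&(u<395)&(v>262)&(v<295); print('bar',bar.sum(),rect(P[bar][:,:2]))
```

```text
13.325 [ 0.39974311 -0.35865591  0.24020492] [ 0.40570441 -1.06667916  0.34451448] [-0.975 -0.089 -0.212  1.45   0.    -0.697]
lid (array([ 608.8, -125.9]), array([199.4, 157.7]), 74.34)
bar 412 (array([ 487.4, -104.5]), array([ 55.3, 149.5]), 0.54)
```

View pics/w6.png

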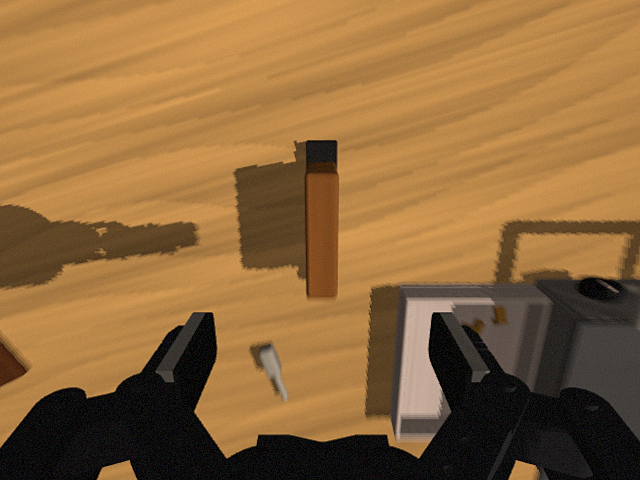

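View pics/t6.png

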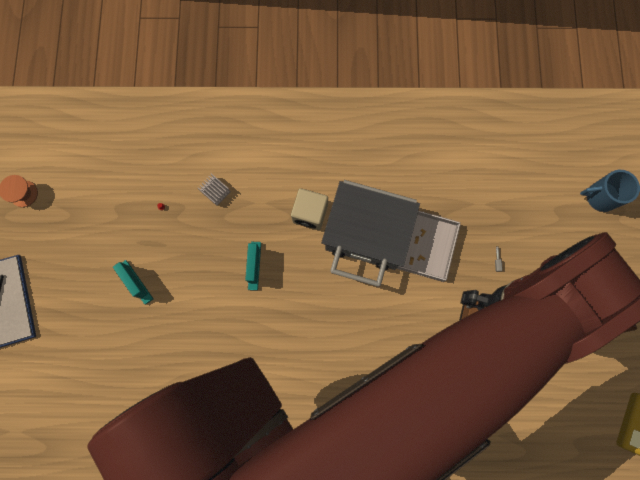

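The scraper stands upright at (0.40, -0.36). Next is the bail: I turn -90° and half-close the jaws so the rear finger fits ahead of the lid edge.

Call:
jog_arm(series=[[[0.88,3,0.1,0,0,-10],[0.88,3,0.1,0,0,-10],[0.88,3,0.1,0,0,-10],[0.88,3,0.1,0,0,-10],[0.88,3,0.1,0,0,-10],[0.88,3,0.1,0,0,-10],[0.88,3,0.1,0,0,-10],[0.88,3,0.1,0,0,-10],[0.88,3,0.1,0,0,-10],[0,0,0,0,0,0]]], grip=0, force=30)

```text
clock: 14.68
tool_pos: [0.4796, -0.0877, 0.2484]
tool_rot: [0.798, 0.603, 0.0, -0.0]
contact_force: [-0.8, 0.3, -0.3]
finger_gap: 0.503
```

Run:
```python
from meas import *
s=manip.sense();print(s['clock'],s['tool_pos'],s['tool_rot'],s['qpos'].round(3))
A=R.from_quat(s['tool_rot']).as_matrix();print('jaw',np.degrees(np.arctan2(A[1,1],A[0,1])))
im,d,ci=cap('wrist','w7.png');P=cloud(d,ci);z=P[...,2]
x0=np.array([.609,-.1258]);a=np.radians(-15.8);ex=np.array([np.cos(a),np.sin(a)]);ey=np.array([-ex[1],ex[0]])
q=P[...,:2]-x0;xc=q@ex;yc=q@ey
m=(abs(yc)<.035)&(xc>-.16)&(xc<-.1)&(z>.06)&(z<.085)
print('bar x case',m.sum(),np.percentile(xc[m],[5,50,95]),z[m].max(), np.polyfit(yc[m],xc[m],1))
m=(abs(xc+.105)<.02)&(z>.06)&(z<.085)&(abs(yc)<.1); print('arms y',np.percentile(yc[m],[0,10,50,90,100]))
m=(abs(xc+.08)<.06)&(abs(z-.075)<.004)&(yc>-.04)&(yc<.04)&(xc>-.11)
print('front edge',np.percentile(xc[m],[0,1,5]))
print(proj([[*(x0-.135*ex),.073]],ci))
```

```text
14.675 [ 0.47962499 -0.08768033  0.24835703] [ 7.97763910e-01  6.02969927e-01  9.26493399e-05 -5.83392629e-05] [-0.45  -0.247 -0.339  1.479  0.     1.397]
jaw -15.834198784109555
bar x case 1711 [-0.1381619  -0.13275553 -0.12713873] 0.08058389647964848 [ 0.00217042 -0.1325735 ]
arms y [-0.05973176 -0.05385057  0.05316003  0.06028382  0.06164484]
front edge [-0.07782882 -0.07736732 -0.07552042]
[[321.78749154 239.72780674]]
```

View pics/w7.png

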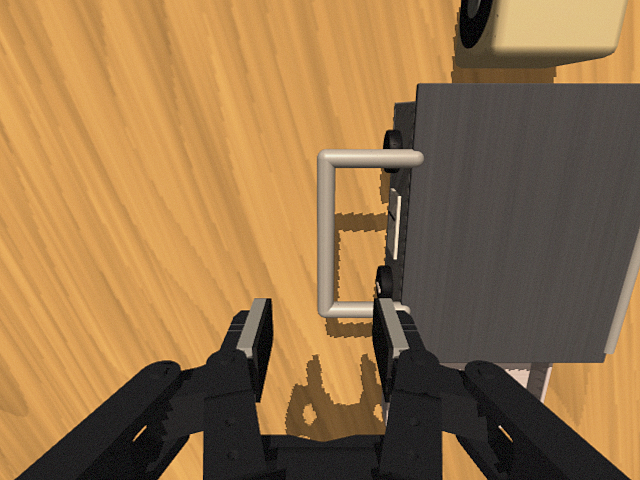

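Call:
jog_arm(series=[[[0.15,0,-3,0,0,0],[0,0,-4,0,0,0],[0,0,-3,0,0,0],[0,0,-2.3,0,0,0],[0,0,0,0,0,0]]])

```text
clock: 15.35
tool_pos: [0.4795, -0.0895, 0.1237]
tool_rot: [0.798, 0.603, -0.001, -0.002]
contact_force: [0.3, 0.5, 0.8]
finger_gap: 0.499
```

Call:
jog_arm(series=[[[0,0,0,0,0,0],[0,0,0,0,0,0],[0,0,0,0,0,0],[0,0,0,0,0,0]]], grip=-1, force=30)

```text
clock: 15.85
tool_pos: [0.4812, -0.0897, 0.1269]
tool_rot: [0.798, 0.603, -0.0, 0.001]
contact_force: [-4.2, -1.2, 6.4]
finger_gap: 0.123
```

Run:
```python
from meas import *
s=manip.sense();print(s['clock'],s['tool_pos'],s['contact_force'],s['finger_gap'])
im,d,ci=cap('side','s8.png')
cv2.imwrite('pics/s8c.png',cv2.resize(im[190:340,240:440,::-1],(800,600),interpolation=cv2.INTER_CUBIC))
```

```text
15.85 [ 0.4812267  -0.08970523  0.12694993] [-4.20590979 -1.21227579  6.36138232] 0.12341803237009032
```

View pics/s8c.png

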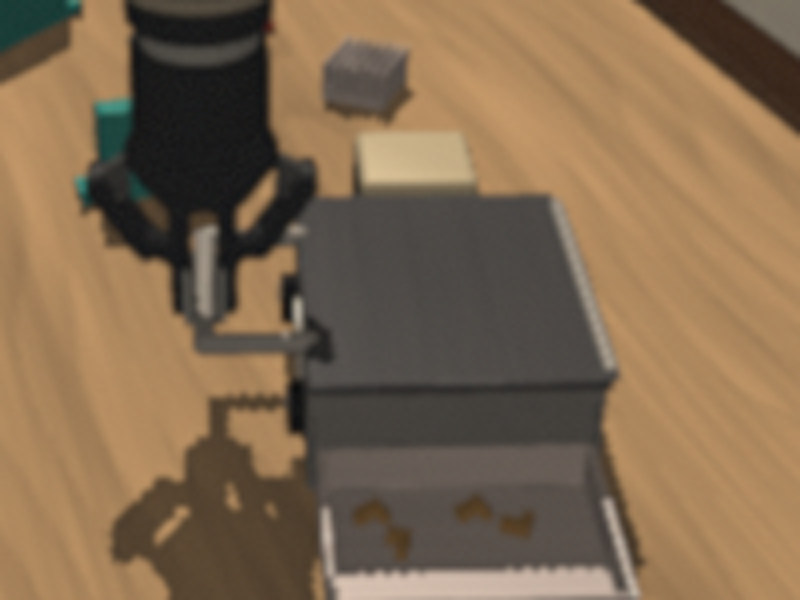

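The bar is between the pads, at a gap of about 11 mm. Now I lift along the hinge arc in 4° steps, first to 20° with a check.

Call:
jog_arm(series=[[[0.05,-0.01,1.5,0,0,0],[0.15,-0.04,1.49,0,0,0],[0.25,-0.07,1.48,0,0,0],[0.35,-0.1,1.46,0,0,0],[0.45,-0.13,1.43,0,0,0],[0,0,0,0,0,0]]])

```text
clock: 16.65
tool_pos: [0.4932, -0.093, 0.2008]
tool_rot: [0.798, 0.602, -0.001, 0.0]
contact_force: [-4.6, -4.4, -1.8]
finger_gap: 0.128
```

Run:
```python
from meas import *
s=manip.sense();print(s['clock'],s['tool_pos'],s['contact_force'],s['finger_gap'])
im,d,ci=cap('side','s9.png')
cv2.imwrite('pics/s9c.png',cv2.resize(im[190:340,240:440,::-1],(800,600),interpolation=cv2.INTER_CUBIC))
```

```text
16.65 [ 0.49320103 -0.09304093  0.20075118] [-4.61693166 -4.44390945 -1.76479075] 0.12765615517711934
```

View pics/s9c.png

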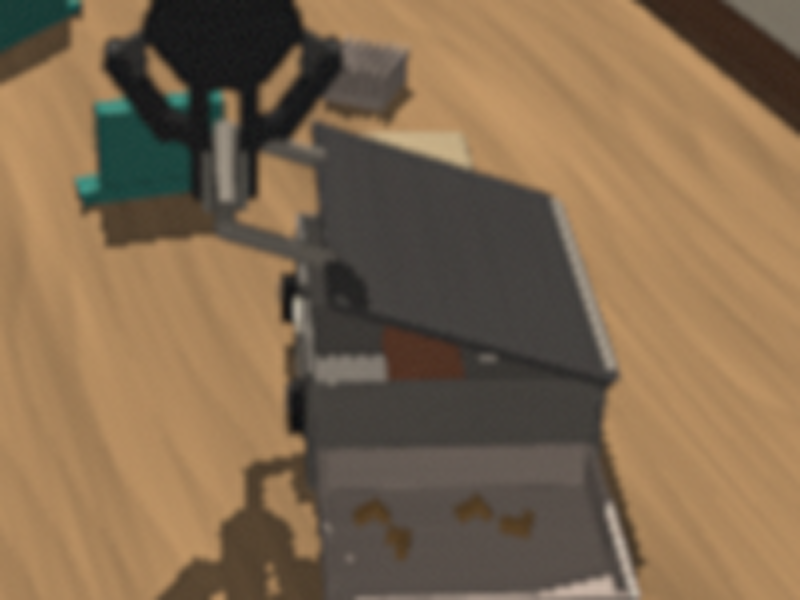

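Lid follows at about 20°. I continue.

Call:
jog_arm(series=[[[0.54,-0.15,1.39,0,0,0],[0.63,-0.18,1.35,0,0,0],[0.72,-0.2,1.3,0,0,0],[0.81,-0.23,1.24,0,0,0],[0.89,-0.25,1.18,0,0,0],[0.97,-0.27,1.12,0,0,0],[1.04,-0.29,1.04,0,0,0],[1.11,-0.31,0.97,0,0,0],[1.17,-0.33,0.88,0,0,0],[1.22,-0.35,0.8,0,0,0]]])

```text
clock: 17.95
tool_pos: [0.5833, -0.1185, 0.3153]
tool_rot: [0.798, 0.602, -0.001, 0.0]
contact_force: [-15.0, -1.7, 15.6]
finger_gap: 0.123
```

Call:
jog_arm(series=[[[0,0,0,0,0,0],[0,0,0,0,0,0]]])

```text
clock: 18.2
tool_pos: [0.5835, -0.1186, 0.3152]
tool_rot: [0.798, 0.602, -0.001, 0.001]
contact_force: [-12.6, -2.3, 15.7]
finger_gap: 0.124
```

```bash
cat > ang.py <<'E'
from meas import *
s=manip.sense();print(s['clock'],s['tool_pos'],s['contact_force'],s['finger_gap'])
x0=np.array([.609,-.1258]);a=np.radians(-15.8);ex=np.array([np.cos(a),np.sin(a)]);ey=np.array([-ex[1],ex[0]])
import sys
q=s['tool_pos'][:2]-x0; print('tool case',q@ex,q@ey,'ang from tool z',np.degrees(np.arctan2(s['tool_pos'][2]-.054-.073,.08-q@ex)),'radius',np.hypot(s['tool_pos'][2]-.127,.08-q@ex))
for n in ('side','top'):
    im,d,ci=cap(n,sys.argv[1]+n+'.png');P=cloud(d,ci);f=im.astype(int)
    q=P[...,:2]-x0;xc=q@ex;yc=q@ey;z=P[...,2]
    m=(abs(yc)<.095)&(xc>-.08)&(xc<.075)&(z>.085)&(z<.26)&(abs(f[...,0]-f[...,2])<16)&(f[...,0]<95)
    # RANSAC line in (xc,z) near the expected plane
    X=np.c_[xc[m],z[m]]; best=None;rng=np.random.default_rng(0)
    for _ in range(600):
        i,j=rng.integers(len(X),size=2); t=X[i]-X[j]; L=np.hypot(*t)
        if L<.03: continue
        nn=np.array([-t[1],t[0]])/L; k=abs((X-X[i])@nn)<.002
        if best is None or k.sum()>best.sum(): best=k
    Y=X[best];c=Y.mean(0);t=np.linalg.svd(Y-c)[2][0]; ang=np.degrees(np.arctan2(-t[1],t[0]))%180
    hp=np.array([.08,.073])-c; print(n,len(X),best.sum(),'angle',ang,'offset of hinge from plane mm',1000*(hp@np.array([-t[1],t[0]])),'zrange',Y[:,1].min(),Y[:,1].max())
    if n=='side': cv2.imwrite('pics/'+sys.argv[1]+'c.png',cv2.resize(im[120:345,220:460,::-1],(640,600),interpolation=cv2.INTER_CUBIC))
E
python3 ang.py a1_
```

```text
18.2 [ 0.58349086 -0.11856174  0.31523317] [-12.62752339  -2.31644946  15.6928651 ] 0.12413447088384227
tool case -0.026516191482760673 1.91487903190039e-05 ang from tool z 60.49562197054336 radius 0.21628089456010294
side 705 586 angle 58.97542968026576 offset of hinge from plane mm -5.851393013660972 zrange 0.0919768487208854 0.25990661785114644
top 31 25 angle 57.58445515715708 offset of hinge from plane mm 8.264326104561487 zrange 0.17178028080160845 0.2134392424346741
```

View pics/a1_c.png

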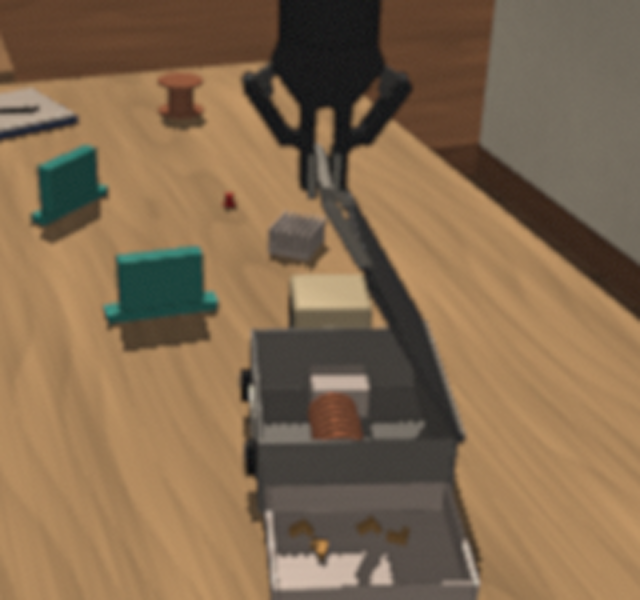

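Held near 60°, but about 20 N acts along the lid, because the tool is slightly too near the hinge. I relieve it by 1 mm outward and measure again, also with the wrist camera.

Call:
jog_arm(series=[[[-0.05,0.01,0.09,0,0,0],[0,0,0,0,0,0],[0,0,0,0,0,0]]])

```text
clock: 18.68
tool_pos: [0.5831, -0.1185, 0.3151]
tool_rot: [0.798, 0.602, -0.001, 0.0]
contact_force: [-9.1, -2.9, 8.6]
finger_gap: 0.127
```

```bash
sed -i "s/('side','top')/('side','wrist')/" ang.py; python3 ang.py a2_
```

```text
18.675 [ 0.58308672 -0.11847774  0.31506566] [-9.11111738 -2.93385725  8.5924692 ] 0.12733954015803406
tool case -0.02692793072143029 -1.0060446060154195e-05 ang from tool z 60.378867655239986 radius 0.2163383317185295
side 704 588 angle 59.08732481998021 offset of hinge from plane mm -5.5662823109129125 zrange 0.09216998535695303 0.25956992777635474
wrist 19474 17682 angle 59.14899018894133 offset of hinge from plane mm -5.487691449061701 zrange 0.0911056084513889 0.25159936822246
```

View pics/a2_wrist.png

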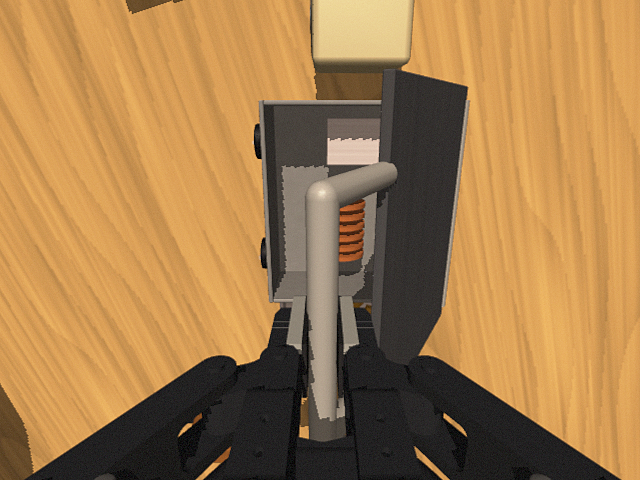

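The two cameras give 59.1° and the tool's pose gives 60.4°. I nudge it up 0.6° and relieve a little more.

Call:
jog_arm(series=[[[0.14,-0.04,0.2,0,0,0],[0,0,0,0,0,0],[0,0,0,0,0,0],[0,0,0,0,0,0]]])

```text
clock: 19.27
tool_pos: [0.5846, -0.1189, 0.3161]
tool_rot: [0.798, 0.602, -0.001, 0.0]
contact_force: [-4.6, -3.7, 2.1]
finger_gap: 0.13
```

```bash
python3 ang.py a3_
python3 - <<'E'
from meas import *
cap('top','t9.png')
im=cv2.imread('pics/a3_side.png');cv2.imwrite('pics/a3_full.png',im)
E
```

```text
19.275 [ 0.58463706 -0.1189392   0.3160796 ] [-4.63871926 -3.70365564  2.12725178] 0.13023342788964912
tool case -0.0253105187935441 -3.196698737662103e-05 ang from tool z 60.88377008841431 radius 0.21642874258915204
side 675 570 angle 59.48398082345566 offset of hinge from plane mm -5.704036747929423 zrange 0.0919512462303919 0.2594271147741689
wrist 18946 17318 angle 59.62277173595967 offset of hinge from plane mm -5.5490814555601915 zrange 0.09144472792697786 0.25209146776754005
```

View pics/a3_side.png

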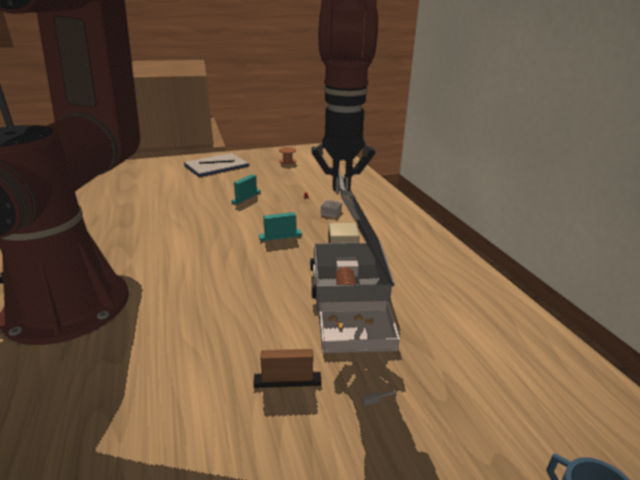

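View pics/t9.png

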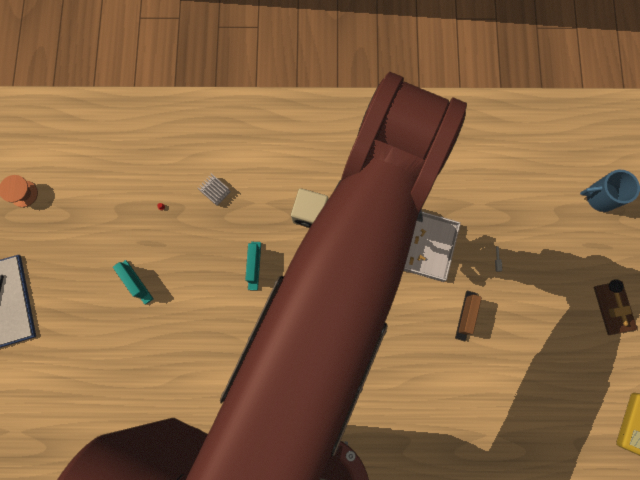

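The side view shows the scraper upright at (287,366), four chips in the tray at (350,320), and the lid held open with forces small. The speaker, heatsink, plug and cap are in their places. I hand in.

Run:
```python
from cell import manip
manip.job_done(); print(manip.sense()['clock'])
```

```text
the job is handed in; nothing more can be done
the job is handed in; nothing more can be done
```

The job is done and was handed in at about 19 s of the 62 s allowed, with the gripper still holding the lid open at about 60°.

- **Offcuts:** I pushed all four off the lid with the wooden scraper in one stroke. All four showed in the tray; the fingers never touched them.
- **Scraper:** it stands upright on open desk at about (0.40, -0.36).
- **Lid:** I lifted it by the bail and hold it with a 30 N grip. My last angle checks disagreed slightly: 59.5° from the side camera, 59.6° from the wrist camera, and 60.9° from the tool pose.
- **Force on the lid:** after the lift I measured about 20 N along the lid, because the tool sat slightly too near the hinge. Two small moves brought the total force down to about 6 N.
- **Other items:** the speaker, heatsink, plug and fuse cap looked unmoved in the final pictures, which I judged by eye rather than measuring.

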